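Mesh the grinding cup with its drive base and hold it down

ROBOT

A 7-joint arm with a two-finger parallel gripper is mounted at the origin on the work surface. World frame = base frame: x ahead of the robot, y to its left, z up, the work surface at z = 0. Lengths are in m, angles in rad, forces in N, time in s.
With the tool pointing down it reaches from about 0.35 to 0.9 m from the base axis. Payload 8.1 kg.
Tool frame: the origin (TCP) lies where the fingers leave the gripper's body, on its centre line; the fingertips stand 66 mm ahead of it and the grasp point (between the pads) lies 47 mm ahead of it (arm.tip_reach is the distance from the TCP to the fingertips, in m); z points along the fingers, y is the direction in which the jaws open and shut (so a half turn about z gives the same grasp; the last joint's range is limited). The gripper opens to 92 mm and grips with 3 to 60 N. Pads are 19 mm wide; open, the fingers measure 130 mm over their backs; the gripper's body (75 mm by 190 mm) begins 47 mm behind the grasp point.
Start: joints at [1.024, 0.434, 0.025, 1.573, -0.012, 1.134, -0.075], TCP at [0.268, -0.564, 0.292] pointing down, gripper open.
Joint ranges: [-2.62, 2.62], [-0.44, 2.09], [-1.27, 1.32], [0.08, 2.57], [-1.32, 4.46], [0.12, 2], [-2.74, 2.74]. Speed limits (rad/s): [2.22, 2.22, 3.01, 3.01, 3.14, 3.14, 3.14].

INTERFACE

Orientations are given as a rotation vector (axis times angle).
In Python, from cell import arm gives the robot as it stands.
- The arm moves only by the tool carry_out, never from a script. Its argument "plan" is a list of rows, each a list of 5 numbers: the shift along the world's x, y, z in cm, then the turn about the world's z in rad, then the finger opening in cm, from 0 to 9.18. In form: [[tx, ty, tz, spin, fingers], ...]. A call has 1 to 20 rows; each row is the pose to reach, as a shift and turn from the pose measured when the call began; what a row does not reach only later rows make up. A row lasts 1/10 s, in which the tool goes at most 50 mm and 8.59 degrees, less where a joint would pass 70% of its speed; a pose out of reach is approached as far as the arm can. A call with a gripper value outside its range is refused whole. The fingers move at their own pace and stop on an object; "squeeze" is the grip in N (left out, the last holds). Time passes only in rows, so rows that repeat a pose let the fingers close. It gives the time, the measured TCP pose, the force and the opening at its end, in the units of the state.
- arm.observe(): the state, without advancing time (a new reading comes with each control period).
- arm.get_image(name): name is "scene" or "top" or "wrist"; returns (picture, depth): 384x512x3 uint8, red, green, blue; 384x512 float32, m along the optical axis (not along the pixel's ray), 0 where there is no reading.
- arm.get_calibration(name): a dict with "intrinsics" (3x3 intrinsics, pixels), "rvec" (rotation vector, rad) and "tvec" (3), from world to camera coordinates, as OpenCV has them; the wrist camera has in their place "tool_from_camera" (4x4, takes a point from camera to tool coordinates, whose origin is the TCP and whose axes are the flange's). Camera axes: x right, y down, z forward; pixel columns grow to the right and rows downward; lengths in m; the calibration is good to about 2 mm. A picture is of the moment at which its call begins: read the wrist's pose just before it. get_calibration takes no time and is no camera call.
- arm.sign_off(): hands the job in, once; it reports no verdict.
The state is a dict: "clock": time; "joints": joint angles; "dq": joint speeds; "joint_efforts": joint torques, N m; "position": TCP position; "ee_rot": TCP orientation; "force": force on the tool from outside, world axes, zero at the start; "ft_torque": the same for the moment, N m; "width": opening from 0.0 (shut) to 1.0 (fully open).
Only numpy, scipy, OpenCV 4.12 (cv2) and the standard library are available. Lean on these libraries where they do the work, as an engineer would, in place of code of your own. Each camera call takes 0.05 s, during which the arm holds its last target. There are 200 camera calls.

TASK

On the tea-bar counter, take the closed steel grinding cup (the one with four lugs round its foot) by the flat grip on its top, turn it so that its lugs mesh with the four notches of the drive base's collar, and slide it fully home against the spring plate. Keep it pressed fully down for at least three seconds without a break and finish like that, still gripping the cup and pressing it home, never letting go; leave everything else on the counter standing where it is.

Things in the scene. Friction and masses are not known exactly. Their poses are not given: they have to be found in the camera images.
- cup: Loose grinding cup, 0.2-0.45 kg, upright: closed steel cylinder 58 mm wide, 66 high; round its foot four equal black lugs along its +x, -x, +y, -y, each 10 mm wide, 12 high, reaching 38 mm from the axis; on top a black bar grip 46 mm long along x, 20 thick along y, 66 to 104 mm above the foot. Origin: centre of the underside, z up. Fits the base at any of four yaws a quarter turn apart
- grip (a point): Point on the cup's axis inside its bar grip, 88 mm above the underside (22 mm above the cup's shoulder), axes as the cup's
- base: Drive base, fixed, its yaw differs from start to start: grey drum 150 mm wide, 96 high, with a round white collar on top, 116 mm wide, its upper face 110 mm above the counter, with a bore and four dark-floored notches along the base's +x, -x, +y, -y. Lugs that do not mesh rest on the collar's upper face. Origin: centre of the underside, z up
- seat (a point): Centre of the collar's floor, on the base's axis, 96 mm above the counter; the cup's underside is here when fully home. Axes as the base's. The collar's bore is 62 mm wide; its notches are 14 mm wide, reach 41 mm from the axis and are 14 mm deep, open at the top: the lugs pass with 2 mm to spare on each side
- plate (a joint): Travel (m) of the round aluminium spring plate, 52 mm wide, in the collar's bore. 0: up, its face 5 mm below the collar's upper face; 0.009: pushed level with the floor, the cup home. The spring pushes back with 5 N at first, 11 N when home; the cup's weight alone does not take it down
- canister: Bystander: loose storage canister of the same steel, 58 mm in diameter (its band 61 mm), 101 mm high, like the cup but with no lugs and with a round ball knob on top. Origin: centre of the underside
- jigger: Bystander: small steel measuring cup, 42 mm in diameter, 48 mm high. Origin: centre of the underside
- tumbler: Bystander: clear plastic drinking cup, 84 mm in diameter, 110 mm high. Origin: centre of the underside
- spoon: Bystander: spoon lying on the counter, along its x axis
- syrup: Bystander: amber syrup bottle, 66 mm in diameter, 190 mm high. Origin: centre of the underside
- tea_tin: Bystander: tea tin, 76 mm in diameter, 100 mm high. Origin: centre of the underside
- bowl: Bystander: white bowl, 120 mm in diameter, 50 mm high. Origin: centre of the underside
There are look-alikes about, which are no part of the job. Leave any green or orange look-alike of the cup alone.

How it is judged:
On the way, in this order (a step that is already met when the one before it is completed fails the run):
1. the cup is lifted off the counter in the gripper (height (world z) of cup above 0.04 m and contact force between the fingers and cup above 1 N), for 0.2 s.
2. the cup, gripped, is meshed and pressed home for three seconds without a break (value of joint plate above 0.007 m and z of cup in the frame of seat below 0.0025 m and horizontal distance between cup and seat below 0.004 m and angle between cup's own z axis and vertical below 0.07 rad and contact force between the fingers and cup above 2 N), for 3 s.
At the end, for the whole second after the job is handed in: The program finishes holding: the spring plate is down by more than 7 of its 9 mm, the cup's underside less than 2.5 mm above the collar's floor, within 4 mm of its centre, the cup upright within 4 degrees, and the gripper's fingers still on it with more than 2 N (all of step 2); the arm keeps its last pose, push and grip.
It fails at once if a bystander is shifted by more than 30 mm (distance of any of canister, jigger, tumbler, spoon, syrup, tea_tin, bowl from where it was at the start of the episode above 0.03 m).
It fails at once if a bystander is tipped over (angle between any of canister, jigger, tumbler, syrup, tea_tin, bowl's own z axis and vertical above 0.5 rad).
It also fails if it takes over 42 s, if anything falls off the work surface, if the arm or the gripper's body presses on something with over 40 N, if the wrist force passes 120 N, or if a joint passes its speed limit or range.

## Working session

There is one attempt and no reset: what is moved stays moved. The work goes in short steps, Python scripts to look and compute and a tool call to move; the robot and the scene stay as the last step left them, time stands still between calls to the robot, and variables do not carry over. Pictures are saved under pics/ and viewed, about 8 in all and at most 12, crops included, and the job is handed in when it is done.

Besides the shell and the picture viewer there is one more tool, called as name([rows], argument=value, ...), one row to a line, values as JSON. carry_out: Moves the arm, as the interface text tells. Its arguments: {"type":"object","properties":{"plan":{"type":"array"},"squeeze":{"type":"number"}},"required":["plan"]}

```bash
mkdir -p pics; cat > h.py <<'E'
import numpy as np, cv2
from scipy.spatial.transform import Rotation as R
from cell import arm
def T(name, st=None):
    c=arm.get_calibration(name); K=np.array(c["intrinsics"])
    if name=="wrist":
        M=np.eye(4); M[:3,:3]=R.from_rotvec(st["ee_rot"]).as_matrix(); M[:3,3]=st["position"]
        return K, M@np.array(c["tool_from_camera"])
    M=np.eye(4); M[:3,:3]=cv2.Rodrigues(np.array(c["rvec"],float))[0]; M[:3,3]=np.ravel(c["tvec"])
    return K, np.linalg.inv(M)
def grab(name):
    st=arm.observe(); p,d=arm.get_image(name); K,M=T(name,st)
    v,u=np.mgrid[:384,:512]
    P=np.stack([(u-K[0,2])/K[0,0]*d,(v-K[1,2])/K[1,1]*d,d],-1)@M[:3,:3].T+M[:3,3]
    P[d==0]=np.nan
    return p,d,P,K,M
def at_z(K,M,u,v,z):
    r=M[:3,:3]@np.array([(u-K[0,2])/K[0,0],(v-K[1,2])/K[1,1],1]); return M[:3,3]+r*(z-M[2,3])/r[2]
def save(n,p,s=1): cv2.imwrite("pics/"+n,cv2.resize(p[...,::-1],None,fx=s,fy=s,interpolation=cv2.INTER_CUBIC))
E
python3 - <<'E'
from h import *
ps=[]
for n in("top","scene"):
    p,d,P,K,M=grab(n); ps.append(p); np.savez(n,p=p,d=d,P=P,K=K,M=M)
    save(n+".png",p,1.5)
s=arm.observe();print(s["clock"],s["position"],s["ee_rot"],s["force"],s["width"])
E
```

```text
0.1 [ 0.26815584 -0.56415012  0.29155867] [-3.06334095e+00 -6.91011841e-01  6.75964338e-04] [-0.04457052 -0.90986567  1.0543216 ] 1.0016596950300296
```

View pics/top.png

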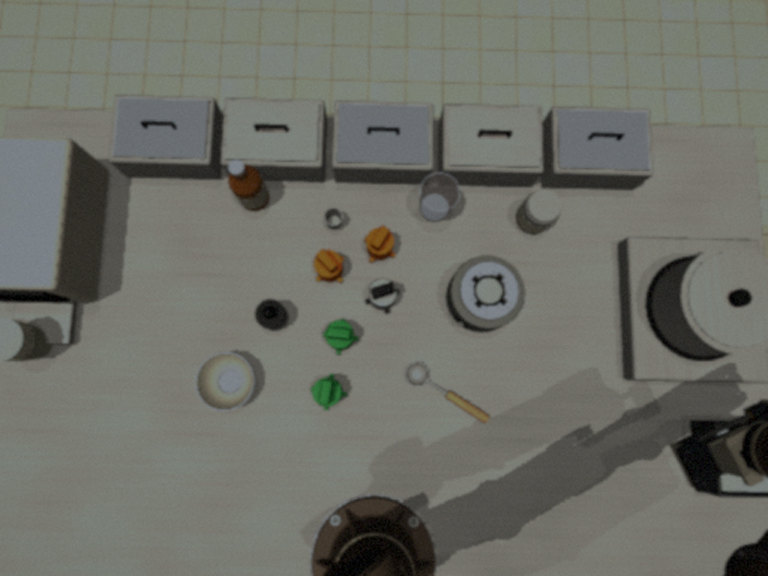

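View pics/scene.png

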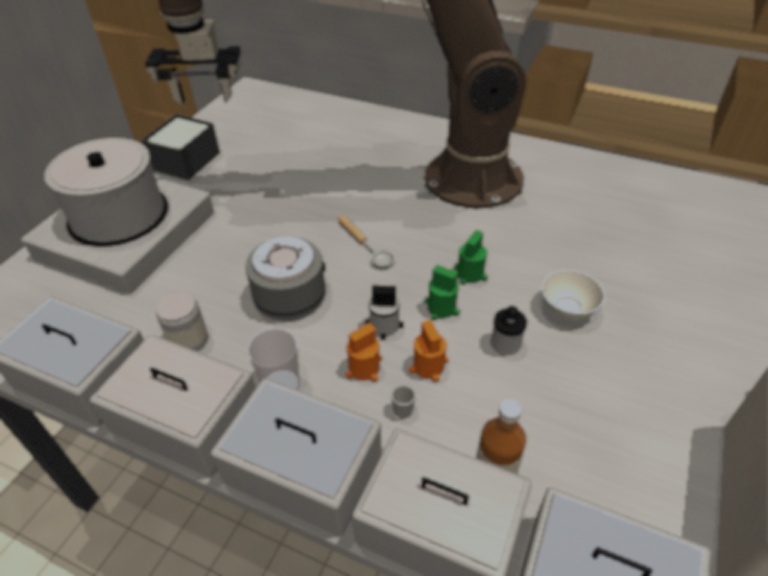

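The top view shows the steel cup with black bar grip and lugs at about (383,292). The drive base is at (485,292). Look-alikes: orange at (328,265) and (380,243), green at (340,335) and (327,391); the canister with its ball knob is at (271,315). Only (383,292) is steel with a bar and lugs, so I'll confirm it in a crop.

```bash
python3 - <<'E'
from h import *
z=np.load("top.npz");p,P,K,M=z["p"],z["P"],z["K"],z["M"]
cv2.imwrite("pics/crop.png",cv2.resize(p[165:225,230:355,::-1],None,fx=6.4,fy=6.4,interpolation=cv2.INTER_CUBIC))
print("K",K[0,0],"cam",M[:3,3])
H=P[...,2]
def blob(m,n):
    q=P[m][:,:2]; r=cv2.minAreaRect((q*1000).astype(np.float32)); print(n,len(q),q.mean(0),np.nanmedian(P[m][:,2]),r)
box=np.zeros(H.shape,bool); box[180:215,240:272]=1
dark=p.sum(2)<130
blob(box&(H>.095)&(H<.115),"grip h"); blob(box&dark&(H>.09),"grip dark")
box[:]=0; box[165:225,290:355]=1
blob(box&(H>.104)&(H<.116),"collar"); blob(box&(H>.08),"drum")
E
```

```text
K 397.6117489736364 cam [0.34838848 0.01065622 1.27395169]
grip h 101 [ 0.54015055 -0.00701856] 0.10315657357084773 ((540.4448852539062, -6.527067184448242), (20.86478042602539, 44.497718811035156), 20.482702255249023)
grip dark 90 [ 0.53856613 -0.00654967] 0.10315803161183779 ((539.1608276367188, -7.090801239013672), (18.113037109375, 44.7531852722168), 18.64992332458496)
collar 895 [ 0.54152658 -0.21766582] 0.10883953685344472 ((542.3150634765625, -217.96603393554688), (112.3292236328125, 114.7204818725586), 1.7232599258422852)
drum 1906 [ 0.53984662 -0.21547968] 0.10284388860647342 ((541.871337890625, -217.4786834716797), (146.4391326904297, 146.63534545898438), 45.82875061035156)
```

View pics/crop.png

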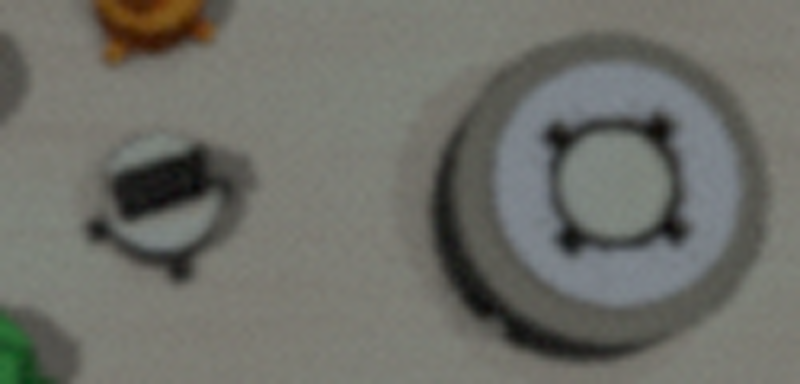

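The crop confirms it: the steel cup with black bar is at crop (160,185), with lugs at (97,230) and (180,268). The notches are at (558,135), (660,128), (675,230) and (570,240), which puts the base yaw at about 51° mod 90. The cup is at about (0.540,-0.007) with its bar's short axis at about 19.5°. I'll fly to hover over it.

carry_out([
  [2,4,0,0.12,7],
  [4,8,0,0.24,7],
  [6,12,0,0.36,7],
  [9,16.5,0,0.48,7],
  [12,21,0,0.6,7],
  [15,25,0,0.72,7],
  [18,29,0,0.84,7],
  [21,33,0,0.96,7],
  [23,37,0,1.08,7],
  [24.5,41,0,1.2,7],
  [26,45,0,1.32,7],
  [27,49,0,1.43,7],
  [27.2,53,0,1.47,7],
  [27.2,55.7,0,1.47,7],
  [27.2,55.7,0,1.47,7],
  [27.2,55.7,0,1.47,7],
  [27.2,55.7,0,1.47,7],
])

```text
clock: 1.8
position: [0.5401, -0.0085, 0.2912]
ee_rot: [-1.811, -2.566, 0.003]
force: [0.1, -0.6, 0.5]
width: 0.763
```

```bash
cat > w.py <<'E'
from h import *
import sys
p,d,P,K,M=grab("wrist"); save(sys.argv[1],p,1.5); np.savez("wrist",p=p,d=d,P=P,K=K,M=M)
s=arm.observe(); r=R.from_rotvec(s["ee_rot"]).as_matrix()
print(s["clock"],s["position"],"tool y yaw",np.degrees(np.arctan2(r[1,1],r[0,1])),"tilt",np.degrees(np.arccos(-r[2,2])),s["force"],s["width"],s["joints"])
E
python3 w.py w1.png
```

```text
1.85 [ 0.54009678 -0.00867553  0.29128288] tool y yaw 19.527265623278698 tilt 0.1254098818720176 [ 0.37980681 -0.89443092 -0.68637126] 0.7602228078628234 [ 0.30289138  0.34957474 -0.50743689  1.74845788  0.18949158  1.09409891
  0.07421144]
```

View pics/w1.png

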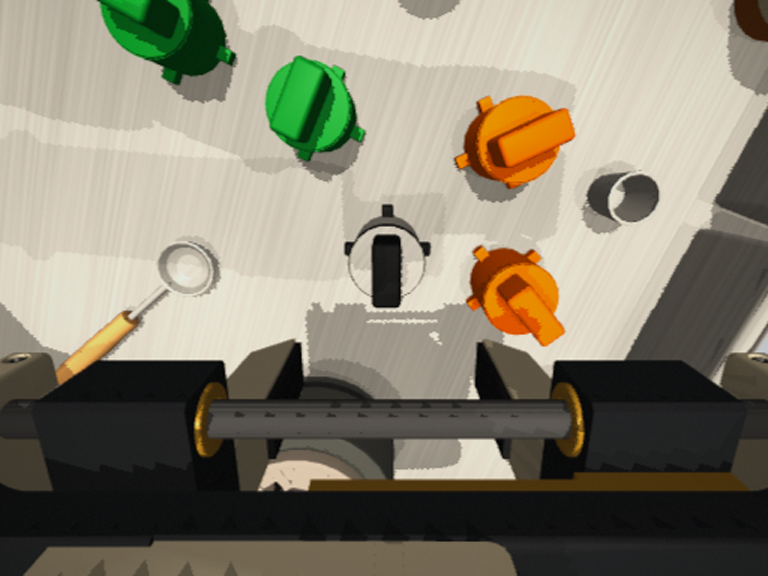

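The wrist view shows the cup's bar grip at (387,270), upright in the picture and so aligned with the jaws. Next I'll measure it precisely.

```bash
python3 - <<'E'
from h import *
z=np.load("wrist.npz");p,P,K,M=z["p"],z["P"],z["K"],z["M"];H=P[...,2]
b=np.zeros(H.shape,bool);b[145:212,225:295]=1
for lo,hi in((.098,.11),(.06,.072)):
    m=b&(H>lo)&(H<hi);q=P[m];print(m.sum(),q.mean(0),np.median(q[:,2]),cv2.minAreaRect((q[:,:2]*1000).astype(np.float32)),cv2.minEnclosingCircle((q[:,:2]*1000).astype(np.float32)))
# lug tips px (view/1.5), lug top z=.012
for u,v in((388,206),(346,248),(429,248)):print(at_z(K,M,u/1.5,v/1.5,.012))
b[:]=0;b[60:240,300:390]=1;q=P[b&(H>.05)&(H<.11)];print("orange nearest",np.sort(np.hypot(q[:,0]-.54,q[:,1]+.007))[:3])
E
```

```text
847 [ 0.53582743 -0.00491764  0.10342122] 0.10358316206386342 ((535.91796875, -5.893136978149414), (19.468021392822266, 44.96855545043945), 19.781484603881836) ((535.8380126953125, -5.9781599044799805), 23.593120574951172)
1215 [ 0.53537015 -0.00265132  0.06561378] 0.06567546913549693 ((535.8368530273438, -4.844554901123047), (57.469398498535156, 55.4620246887207), 19.050390243530273) ((536.2571411132812, -6.434576988220215), 29.566028594970703)
[0.52565815 0.02923128 0.012     ]
[ 0.5030338  -0.01731838  0.012     ]
[0.57165187 0.00696914 0.012     ]
orange nearest [0.07566781 0.07577026 0.07577783]
```

Both views agree on height (0.1035) and yaw (19.6°), and the wrist camera puts the centre at about (0.5365,-0.006). I'll descend with partly closed fingers, then grip.

carry_out([
  [-0.35,0.25,-3,0,5],
  [-0.35,0.25,-6,0,5],
  [-0.35,0.25,-9,0,5],
  [-0.35,0.25,-11.5,0,5],
  [-0.35,0.25,-13.5,0,5],
  [-0.35,0.25,-15,0,5],
  [-0.35,0.25,-15.3,0,5],
  [-0.35,0.25,-15.3,0,5],
  [-0.35,0.25,-15.3,0,5],
  [-0.35,0.25,-15.3,0,3],
  [-0.35,0.25,-15.3,0,1],
  [-0.35,0.25,-15.3,0,1],
  [-0.35,0.25,-15.3,0,1],
  [-0.35,0.25,-15.3,0,1],
  [-0.35,0.25,-15.3,0,1],
  [-0.35,0.25,-15.3,0,1],
  [-0.35,0.25,-15.3,0,1],
], squeeze=45)

```text
clock: 3.55
position: [0.5367, -0.0061, 0.1384]
ee_rot: [-1.812, -2.566, 0.003]
force: [-0.0, -0.6, 3.3]
width: 0.214
```

carry_out([
  [0,0,2,0,1],
  [0,0,5,0,1],
  [0,0,9,0,1],
  [0,0,13,0,1],
  [0,0,17,0,1],
  [0,0,21,0,1],
  [2,-4,21,0.1,1],
  [3,-8,21,0.2,1],
  [5,-12,21,0.3,1],
  [7,-16,21,0.4,1],
  [8,-20,21,0.5,1],
  [9,-24,21,0.55,1],
  [9.8,-28.7,21,0.55,1],
  [9.8,-28.7,21,0.55,1],
  [9.8,-28.7,21,0.55,1],
  [9.8,-28.7,21,0.55,1],
  [9.8,-28.7,21,0.55,1],
])

```text
clock: 5.25
position: [0.6348, -0.2914, 0.3484]
ee_rot: [-1.044, -2.962, 0.002]
force: [-0.3, 0.0, -2.8]
width: 0.216
```

```bash
python3 w.py w2.png
```

```text
5.3 [ 0.63482607 -0.29153384  0.34860402] tool y yaw 51.16068343414439 tilt 0.09760994895260966 [ 0.19482852 -0.81066933 -2.82881971] 0.2136664475373037 [ 0.64160109  0.58005539 -0.51016955  1.24808278  0.27769348  1.38172558
  1.04315315]
```

View pics/w2.png

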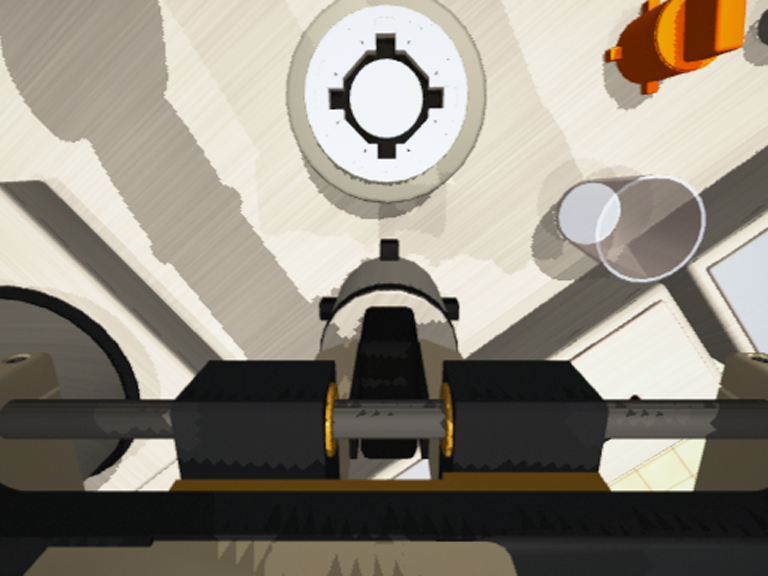

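The view shows the collar centred near (386,98). The notch ends are at left (329,98), right (443,98), top (386,34) and bottom (386,158). The held cup's lugs are at (389,240), (320,307) and (458,307).

```bash
python3 - <<'E'
from h import *
z=np.load("wrist.npz");p,P,K,M=z["p"],z["P"],z["K"],z["M"];H=P[...,2]
L,Rr,t,b=[at_z(K,M,u/1.5,v/1.5,.110)[:2] for u,v in((329,98),(443,98),(386,34),(386,158))]
print("centres",(L+Rr)/2,(t+b)/2,"spans",np.linalg.norm(L-Rr),np.linalg.norm(t-b))
an=lambda v:np.degrees(np.arctan2(v[1],v[0]))
print("yaws",an(Rr-L),an(t-b))
m=np.zeros(H.shape,bool);m[0:130,195:325]=1;m&=(H>.106)&(H<.114)
print("z",np.median(H[m]),cv2.fitEllipse(cv2.convexHull((P[m][:,:2]*1000).astype(np.float32))))
m=np.zeros(H.shape,bool);m[20:110,215:300]=1;m&=(H>.108)&(H<.114)
# dark notches + gap on collar: project pixels to z=.11, centroid & 4-fold phase
g=(p.sum(2)<250);g[:15]=0;g[110:]=0;g[:,:212]=0;g[:,302:]=0
q=np.array([at_z(K,M,u,v,.11)[:2] for v,u in zip(*np.nonzero(g))])
n,lab,st,c=cv2.connectedComponentsWithStats(g.astype(np.uint8));print(st[1:,4].max())
r=cv2.minEnclosingCircle((q*1000).astype(np.float32));print("circle",r)
c0=np.array(r[0])/1000;e=q-c0;rad=np.hypot(*e.T);k=(rad>.034)
print("4fold yaw",np.degrees(np.angle(np.exp(4j*np.arctan2(e[k,1],e[k,0])).sum()))/4)
s=[at_z(K,M,u/1.5,v/1.5,.222)[:2] for u,v in((389,240),(320,307),(458,307))]
print("lugs",s,"mid",(s[1]+s[2])/2,"yaw",an(s[2]-s[1]),np.linalg.norm(s[2]-s[1]))
E
```

```text
centres [ 0.53978331 -0.21776488] [ 0.53998863 -0.21792336] spans 0.08065505804151855 0.08061621517864392
yaws 51.07565389597238 140.99084243008133
z 0.10940022410792449 ((538.9810791015625, -218.18600463867188), (115.08302307128906, 115.27991485595703), 5.750616073608398)
1251
circle ((540.3740844726562, -218.81399536132812), 39.80596923828125)
4fold yaw -38.10801792278169
lugs [array([ 0.60423288, -0.26703107]), array([ 0.60924116, -0.3187868 ]), array([ 0.65586498, -0.26098611])] mid [ 0.63255307 -0.28988646] yaw 51.10928054188495 0.07426102146493344
```

carry_out([
  [-3,2.4,0,0,1],
  [-6,4.8,0,0,1],
  [-8.5,6.6,0,0,1],
  [-9.45,7.3,0,0,1],
  [-9.45,7.3,-2,0,1],
  [-9.45,7.3,-4,0,1],
  [-9.45,7.3,-6,0,1],
  [-9.45,7.3,-8,0,1],
  [-9.45,7.3,-9,0,1],
  [-9.45,7.3,-9.5,0,1],
  [-9.45,7.3,-9.5,0,1],
  [-9.45,7.3,-9.5,0,1],
  [-9.45,7.3,-9.5,0,1],
])

```text
clock: 6.6
position: [0.5408, -0.2186, 0.2546]
ee_rot: [1.044, 2.961, -0.003]
force: [-0.0, 0.3, -2.7]
width: 0.21
```

```bash
python3 w.py w3.png
```

```text
6.65 [ 0.54072228 -0.21859571  0.25444329] tool y yaw 51.16085101650458 tilt 0.12488289972048283 [ 0.58838766  0.22276476 -3.57678375] 0.21499318961273248 [ 0.67764535  0.46090336 -0.5447723   1.69349058  0.26943099  1.0612645
  0.9396925 ]
```

View pics/w3.png

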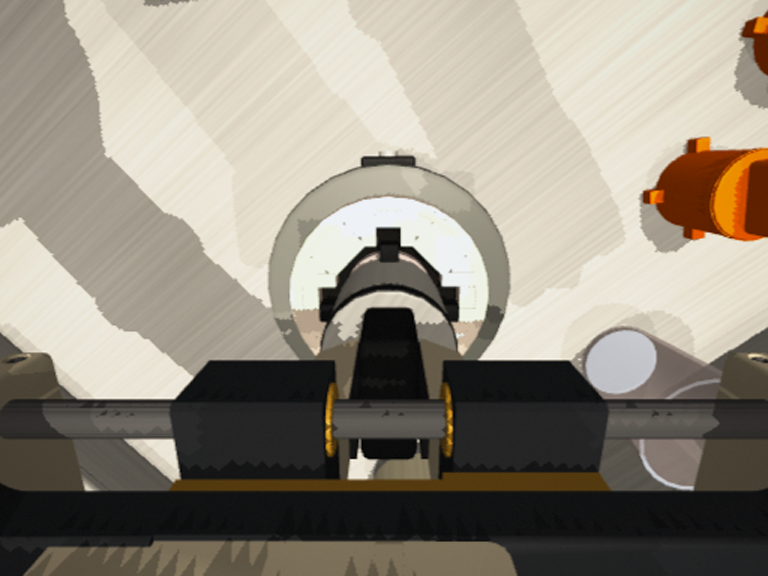

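The front lug at (388,245) sits in line over its notch at (388,236), and the side lugs at (327,303) and (450,302) look symmetric. I'll lower gently.

carry_out([
  [-0.05,0.03,-0.2,0,1],
  [-0.05,0.03,-0.4,0,1],
  [-0.05,0.03,-0.6,0,1],
  [-0.05,0.03,-0.8,0,1],
  [-0.05,0.03,-1.0,0,1],
  [-0.05,0.03,-1.2,0,1],
  [-0.05,0.03,-1.4,0,1],
  [-0.05,0.03,-1.4,0,1],
  [-0.05,0.03,-1.4,0,1],
])

```text
clock: 7.55
position: [0.5401, -0.2181, 0.2405]
ee_rot: [1.044, 2.962, -0.003]
force: [-1.6, 2.1, 2.3]
width: 0.214
```

The foot is below the collar face and the force has risen by about 5 N, so the lugs are meshed and on the spring plate. Pressing on.

carry_out([
  [0,0,-0.2,0,1],
  [0,0,-0.4,0,1],
  [0,0,-0.6,0,1],
  [0,0,-0.7,0,1],
  [0,0,-0.8,0,1],
  [0,0,-0.9,0,1],
  [0,0,-0.9,0,1],
  [0,0,-0.9,0,1],
])

```text
clock: 8.35
position: [0.5406, -0.2184, 0.2343]
ee_rot: [1.044, 2.959, -0.004]
force: [-10.4, 2.9, 27.4]
width: 0.21
```

carry_out([
  [-0.08,0,-0.3,0,1],
  [-0.08,0,-0.3,0,1],
  [-0.08,0,-0.3,0,1],
  [-0.08,0,-0.3,0,1],
  [-0.08,0,-0.3,0,1],
  [-0.08,0,-0.3,0,1],
  [-0.08,0,-0.3,0,1],
  [-0.08,0,-0.3,0,1],
  [-0.08,0,-0.3,0,1],
  [-0.08,0,-0.3,0,1],
])

```text
clock: 9.35
position: [0.5405, -0.2183, 0.2343]
ee_rot: [1.043, 2.956, -0.006]
force: [-10.0, 3.2, 27.7]
width: 0.213
```

```bash
python3 w.py w4.png; python3 - <<'E'
from h import *
z=np.load("wrist.npz");p,P,K,M=z["p"],z["P"],z["K"],z["M"]
cv2.imwrite("pics/c4.png",cv2.resize(p[120:245,170:350,::-1],None,fx=4.4,fy=4.4,interpolation=cv2.INTER_CUBIC))
s=P[180:245,205:315].reshape(-1,3);s=s[np.hypot(s[:,0]-.54,s[:,1]+.218)<.032]
h,e=np.histogram(s[:,2],np.arange(.09,.22,.002));print([(round(e[i],3),h[i]) for i in np.argsort(-h)[:6]])
E
```

```text
9.4 [ 0.54048306 -0.21832206  0.23431029] tool y yaw 51.13924635484551 tilt 0.4392710102619797 [-10.33795675   2.60492654  28.21412201] 0.21509335620145054 [ 0.67155159  0.47739517 -0.53813533  1.72261092  0.28667109  1.01353992
  0.9234589 ]
[(np.float64(0.16), np.int64(1129)), (np.float64(0.162), np.int64(541)), (np.float64(0.198), np.int64(487)), (np.float64(0.158), np.int64(168)), (np.float64(0.184), np.int64(160)), (np.float64(0.2), np.int64(152))]
```

View pics/c4.png

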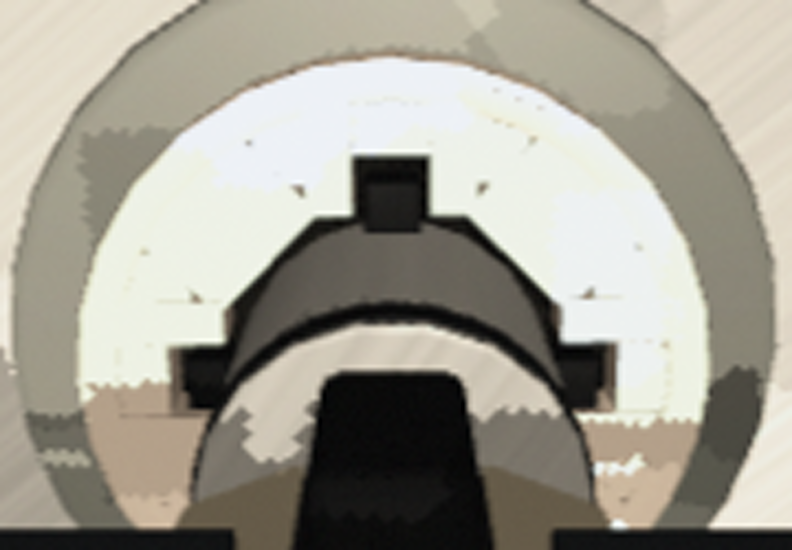

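All three visible lugs (crop (390,195), (200,375), (590,375)) sit down in their notches. The shoulder reads 0.161, against 0.162 expected when home. Now I'll hold for more than 3 s.

carry_out([
  [-0.05,0,-0.3,0,1],
  [-0.05,0,-0.3,0,1],
  [-0.05,0,-0.3,0,1],
  [-0.05,0,-0.3,0,1],
  [-0.05,0,-0.3,0,1],
  [-0.05,0,-0.3,0,1],
  [-0.05,0,-0.3,0,1],
  [-0.05,0,-0.3,0,1],
  [-0.05,0,-0.3,0,1],
  [-0.05,0,-0.3,0,1],
  [-0.05,0,-0.3,0,1],
  [-0.05,0,-0.3,0,1],
  [-0.05,0,-0.3,0,1],
  [-0.05,0,-0.3,0,1],
  [-0.05,0,-0.3,0,1],
  [-0.05,0,-0.3,0,1],
  [-0.05,0,-0.3,0,1],
  [-0.05,0,-0.3,0,1],
  [-0.05,0,-0.3,0,1],
  [-0.05,0,-0.3,0,1],
])

```text
clock: 11.4
position: [0.5405, -0.2182, 0.2343]
ee_rot: [1.042, 2.954, -0.007]
force: [-12.3, 3.5, 29.4]
width: 0.213
```

carry_out([
  [-0.05,0,-0.3,0,1],
  [-0.05,0,-0.3,0,1],
  [-0.05,0,-0.3,0,1],
  [-0.05,0,-0.3,0,1],
  [-0.05,0,-0.3,0,1],
  [-0.05,0,-0.3,0,1],
  [-0.05,0,-0.3,0,1],
  [-0.05,0,-0.3,0,1],
  [-0.05,0,-0.3,0,1],
  [-0.05,0,-0.3,0,1],
  [-0.05,0,-0.3,0,1],
  [-0.05,0,-0.3,0,1],
  [-0.05,0,-0.3,0,1],
  [-0.05,0,-0.3,0,1],
  [-0.05,0,-0.3,0,1],
  [-0.05,0,-0.3,0,1],
  [-0.05,0,-0.3,0,1],
  [-0.05,0,-0.3,0,1],
  [-0.05,0,-0.3,0,1],
  [-0.05,0,-0.3,0,1],
])

```text
clock: 13.4
position: [0.5404, -0.2182, 0.2343]
ee_rot: [1.042, 2.951, -0.009]
force: [-12.2, 3.1, 30.1]
width: 0.217
```

```bash
python3 - <<'E'
from h import *
print(arm.sign_off()); s=arm.observe(); print(s["clock"],s["position"],s["force"],s["width"])
E
```

```text
the job is handed in; nothing more can be done
None
the job is handed in; nothing more can be done
```

I gripped the steel cup by its bar grip, lifted it and turned it 31.5° to match the drive base. I then lowered its lugs into the notches and pressed it home. I held it there for about 5 s (clock 8.35 to 13.4 s) and handed the job in still gripping and pressing.

**Seating:** The wrist picture showed the three visible lugs down in their notches; the fourth was hidden behind the gripper. The TCP stayed at z = 0.2343 throughout, where home should put it at about 0.234. The cup's shoulder read about 0.161 m, against 0.162 m expected when home.

**Hold:** The downward push on the base was about 30 N, more than the 11 N spring. The gripper opening stayed at about 20 mm, the grip's thickness, with no sign of slipping.

**Disagreements:**
- The top camera placed the cup about 4 mm off the wrist camera, so I used the wrist camera.
- A side force of about 12 N in x built up while pressing, and small x corrections did not remove it.
- The gripper's tilt had crept to about 0.4° at my last check and kept growing slightly, well under the 4° limit.

**Not checked:** I did not re-measure the bystanders at the end, though the path cleared them all. After sign-off the robot gave no further readings.

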